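# Seat the tube caps: push the press tray home, give the hand wheel one turn

## Task

Seat the caps of the sample tubes in the small bench press, using only gentle pushes of the fingertips. First push the tray with the white tube rack straight in by its blue loop handle until it is fully home against the back stop; then push the hand wheel by its upright red handle exactly one full turn clockwise (seen from above), so that the handle comes round to the yellow index mark again and the rubber pad is down on the caps, and take the hand away. Nothing is to be gripped or lifted: leave the rack in the tray, do not turn the wheel past the mark, and do not disturb the other things on the bench.

Things in the scene. Friction and masses are not known exactly. Their poses are not given: they have to be found in the camera images.
- press: White bench press, fixed where it stands: base plate 14 mm thick, 206 mm wide, two steel columns (x +12, y +-82 mm), cross-head (top 122 mm), hand wheel above. Origin: on the bench 12 mm in front of the wheel axis; z up; -x is the front, where the tray comes out (base front edge x = -80, rear edge x = +78 mm); +y is its left as seen from the front.
- wheel_axis (a point): Point on the hand wheel's vertical axis, fixed to the press at x +12, y 0, z 172 mm of its frame, level with the middle of the wheel's handle. Axes as the press's.
- wheel_handle (a point): Middle of the wheel's upright handle, which goes round with it: red rigid round grip, diameter 22 mm, z 146 to 191 mm above the bench, 70 mm from the wheel's axis. Grey wheel: rim a 14 mm round bar, outside diameter 154 mm, top at z 144 mm; three spokes no higher; hub nut in the middle up to z 150 mm. It keeps its height as it turns.
- wheel (a joint): Wheel angle, rad: 0 with the handle at the yellow mark (left end of the cross-head, +y of the axis in the press's frame); grows clockwise seen from above: left (+y), rear (+x), right (-y), front (-x), left. One turn = 6.283. Starts within 0.1 of 0. About 1.5 N at the handle moves it; it stays where left. One turn lowers the pad 10 mm.
- tray (a joint): How far the tray stands out to the front (-x of the press), m: 0 = fully home at a hard back stop; starts at about 0.042. It slides along the press's x. About 2 N moves it; it stays where left.
- tray_handle (a point): Middle of the level bar of the blue loop handle at the tray's front end: bar 14 mm thick, axis at z 76 mm above the bench, along the press's y, 44 mm long between two uprights (74 mm over all). Push its front side towards the press's +x. With the tray home it is at x -88, y 0 of the press, 23 mm in front of the wheel's rim.
- rack: Low white rack, 62 x 120 x 38 mm, full of small sample tubes, some with purple caps, loose in the tray between 10 mm high edges; it rides with the tray. Origin: centre of its underside, z up, long side along its y.
- pad: Rubber-faced sprung pad, 56 x 112 mm, under the cross-head. Origin: centre of its lower face, 66 mm above the bench with the wheel at 0. 8 mm of travel bring it to the tube tops; the last 2 mm of the turn load its springs to about 7 N.
- jar: Bystander: white powder jar, lime-green lid, diameter 43 mm, 74 mm tall; origin under its centre.
- blue_rack: Bystander: blue ribbed rack, 56 x 62 x 72 mm; origin under its centre.
- tall_beaker: Bystander: tall clear plastic beaker, diameter 71 mm, 110 mm tall; origin under its centre.

How it is judged:
By the outcome, as a careful person would: the job done as asked, in the order asked, and still so for the second after the job is handed in, with the robot touching nothing.
It also fails if it takes over 67 s, if anything falls off the work surface, if the arm or the gripper's body presses on something with over 40 N, if the wrist force passes 120 N, or if a joint passes its speed limit or range.

## Robot

A 6-joint arm with a two-finger parallel gripper is mounted at the origin on a cart in front of the work surface, level with it; the furniture and walls round the work are solid. World frame = base frame: x ahead of the robot, y to its left, z up, the work surface at z = 0. Lengths are in m, angles in rad, forces in N, time in s.
With the tool pointing down it reaches from about 0.25 to 0.725 m from the base axis. Payload 4 kg.
Tool frame: the origin (TCP) lies midway between the tips of the shut fingers; the grasp point (between the pads) lies bot.tcp_to_grasp behind it (bot.tcp_to_grasp is the distance from the TCP to the grasp point, in m); z points along the fingers, y is the line along which they close (so a half turn about z gives the same grasp; the last joint's range is limited). The gripper opens to 85 mm and grips with 20 to 120 N. Pads are 22 mm wide; open, the fingers measure 114 mm over their backs; the gripper's body (76 mm by 85 mm) begins 54 mm behind the grasp point. The pads swing forward as they close: fully open they stand 13 mm farther back than shut.
Start: joints at [-1.153, 0.241, 0.005, 1.335, 0, 1.571], TCP at [0.203, -0.457, 0.231] pointing down, gripper open.
Joint ranges: [-2.72, 2.72], [-1.05, 1.87], [-1.09, 1.28], [-1.99, 2.15], [-1.42, 1.44], [-3.14, 3.14]. Speed limits (rad/s): [2.79, 2.79, 3.14, 3.14, 3.14, 3.14].

## Interface

Orientations are given as a unit quaternion [x, y, z, w].
In Python, from workcell import readout, camera, bot gives the robot as it stands. The module is installed in compiled form; this text tells all that it offers.
- The arm moves only by the tool jog_arm, never from a script. Its argument "motion" is a list of rows, each an object of numbers: "x", "y", "z": the shift along the tool's x, y, z in mm; "spin": the turn about the tool's z in degrees; "fingers": the closure, from -1 (fully open) to 1 (shut). A call has 1 to 8 rows; each row is the pose to reach, as a shift and turn from the pose commanded when the call began, along the tool's axes at that moment; what a row does not reach only later rows make up. A row lasts 1/8 s, in which the tool goes at most 62.5 mm and 10.7 degrees, less where a joint would pass 70% of its speed; a pose out of reach is approached as far as the arm can. A call with a gripper value outside its range is refused whole. The fingers move at their own pace and stop on an object; the grip force is fixed at half the most. Time passes only in rows, so rows that repeat a pose let the fingers close. It gives the time, the measured TCP pose, the force, the opening and the grip force at its end, in the units of the state.
- readout.get_obs(): the state, without advancing time (a new reading comes with each control period).
- camera(name): name is "side" or "top" or "wrist"; returns a dict with "pixels" (400x640x3 uint8, red, green, blue), "K" (3x3 intrinsics, pixels), "rvec" (rotation vector, rad) and "tvec" (3), from world to camera coordinates, as OpenCV has them. Camera axes: x right, y down, z forward; pixel columns grow to the right and rows downward; lengths in m; the calibration is good to about 2 mm. A picture is of the moment at which its call begins. There is no depth.
- bot.job_done(): hands the job in; it is judged then, once.
The state is a dict: "clock": time; "joint_pos": joint angles; "joint_vel": joint speeds; "tau": joint torques, N m; "eef_pos": TCP position; "tool_rot": TCP orientation; "ft_force": force on the tool from outside, world axes, zero at the start; "ft_torque": the same for the moment, N m; "grip_width": finger opening in m; "grasp_force": force on a finger pad.
Only numpy, scipy, OpenCV 4.12 (cv2) and the standard library are available. Lean on these libraries where they do the work, as an engineer would, in place of code of your own. Each camera call takes 0.05 s, during which the arm holds its last target. There are 200 camera calls.

## Working session

There is one attempt and no reset: what is moved stays moved. The work goes in short steps, Python scripts to look and compute and a tool call to move; the robot and the scene stay as the last step left them, time stands still between calls to the robot, and variables do not carry over. Pictures are saved under pics/ and viewed, at most 10 in all, crops included, and the job is handed in when it is done.

Besides the shell and the picture viewer there is one more tool, called as name(argument=value, ...) on one line, values as JSON. jog_arm: Moves the arm, as the interface text tells. Its arguments: {"type":"object","properties":{"motion":{"type":"array"}},"required":["motion"]}

```bash
mkdir -p pics; python3 - <<'E'
from workcell import readout,camera,bot
import cv2,numpy as np
o=readout.get_obs();print({k:np.round(v,4) for k,v in o.items()},bot.tcp_to_grasp)
for n in ("top","side"):
    c=camera(n);cv2.imwrite(f"pics/{n}0.png",c["pixels"][:,:,::-1]);np.savez(f"{n}0.npz",**c)
    R=cv2.Rodrigues(c["rvec"])[0];print(n,-R.T@np.ravel(c["tvec"]),c["K"].tolist(),R.round(3).tolist())
E
```

```text
{'clock': np.float64(0.0), 'joint_pos': array([-1.153 ,  0.2414,  0.0037,  1.3352, -0.    ,  1.5708]), 'joint_vel': array([ 0.0014,  0.0013, -0.0023,  0.0003, -0.0007, -0.0009]), 'tau': array([ 1.60000e-03, -3.72317e+01,  2.52408e+01,  1.71000e-02,
        1.00000e-04,  0.00000e+00]), 'eef_pos': array([ 0.2026, -0.4564,  0.2304]), 'tool_rot': array([ 9.783e-01,  2.074e-01, -2.000e-04, -1.000e-03]), 'ft_force': array([0.7747, 0.2602, 0.5905]), 'ft_torque': array([-0.0199,  0.0041,  0.0431]), 'grasp_force': np.float64(0.0), 'grip_width': np.float64(0.0852)} 0.0187
top [ 0.45652071 -0.20446847  1.04052704] [[412.55795744886086, 0.0, 321.75627804118614], [0.0, 412.55795744886086, 205.93469506292374], [0.0, 0.0, 1.0]] [[0.023, -1.0, 0.007], [-0.998, -0.023, -0.061], [0.062, -0.005, -0.998]]
side [ 0.49886477 -1.2300638   0.85240726] [[510.96484149097233, 0.0, 315.2410878386447], [0.0, 510.96484149097233, 210.32065365502876], [0.0, 0.0, 1.0]] [[1.0, 0.005, 0.005], [0.007, -0.583, -0.813], [-0.001, 0.813, -0.583]]
```

View pics/top0.png

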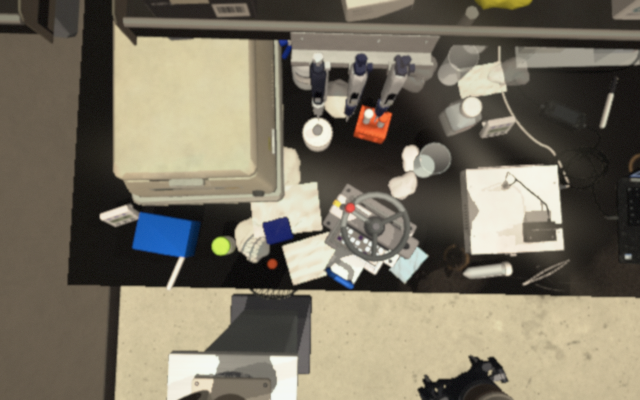

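View pics/side0.png

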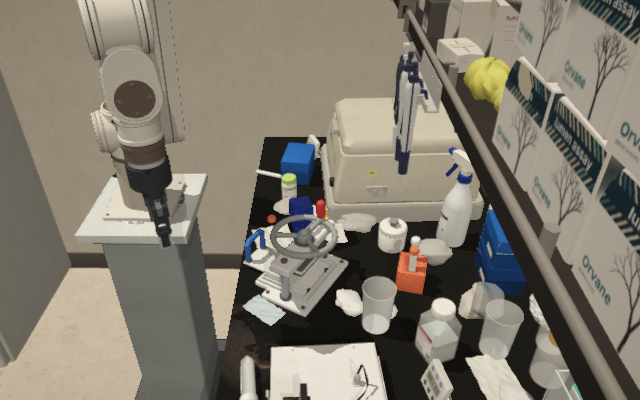

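Top: press wheel at about (375,226), red handle (350,208), blue tray handle (341,275). Side: red handle (321,210), blue loop (255,243), wheel (305,237). Next I'll take an enlarged look and measure colour blobs.

```bash
cat > h.py <<'E'
import cv2,numpy as np
def ray(c,uv):
    R=cv2.Rodrigues(c["rvec"])[0];t=np.ravel(c["tvec"])
    p=cv2.undistortPoints(np.array([[uv]],float),c["K"],None)[0,0]
    return -R.T@t,R.T@np.array([p[0],p[1],1])
def onz(c,uv,z):
    o,d=ray(c,uv);return o+d*(z-o[2])/d[2]
def tri(rays):
    A=0;b=0
    for o,d in rays:
        d=d/np.linalg.norm(d);P=np.eye(3)-np.outer(d,d);A=A+P;b=b+P@o
    return np.linalg.solve(A,b)
def blobs(c,lo,hi,roi):
    x0,y0,x1,y1=roi;h=cv2.cvtColor(np.ascontiguousarray(c["pixels"][y0:y1,x0:x1]),cv2.COLOR_RGB2HSV)
    m=cv2.inRange(h,lo,hi);n,l,s,ce=cv2.connectedComponentsWithStats(m)
    return [(ce[i]+[x0,y0],s[i]) for i in range(1,n) if s[i][4]>8]
E
python3 - <<'E'
from h import *
T=dict(np.load("top0.npz"));S=dict(np.load("side0.npz"))
for n,c,r in(("top",T,(310,170,430,300)),("side",S,(235,190,355,320))):
    print(n)
    for nm,lo,hi in(("red",(0,150,90),(8,255,255)),("red2",(172,150,90),(180,255,255)),("blue",(98,130,70),(118,255,255)),("yel",(18,110,110),(34,255,255))):
        for ce,s in blobs(c,lo,hi,r):print(nm,ce.round(1),s)
a=lambda c,r:cv2.resize(c["pixels"][r[1]:r[3],r[0]:r[2],::-1],None,fx=4,fy=4,interpolation=cv2.INTER_CUBIC)
cv2.imwrite("pics/crop0.png",cv2.hconcat([a(T,(320,175,420,295)),a(S,(240,195,340,315))]))
E
```

```text
top
red [349.6 207.3] [36 33  8  9 55]
blue [340.3 279.9] [ 17  98  27  21 170]
yel [336.3 202.9] [22 30  9  7 37]
side
red [320.1 208.2] [ 81   9   9  20 152]
red [271.1 218.5] [32 25  9  8 60]
blue [300.1 205.6] [ 54   6  24  20 377]
blue [299.6 224.7] [ 57  30  19  12 132]
blue [253.1 242.8] [  9  39  21  32 275]
yel [326.4 214.5] [90 19  4 11 30]
```

View pics/crop0.png

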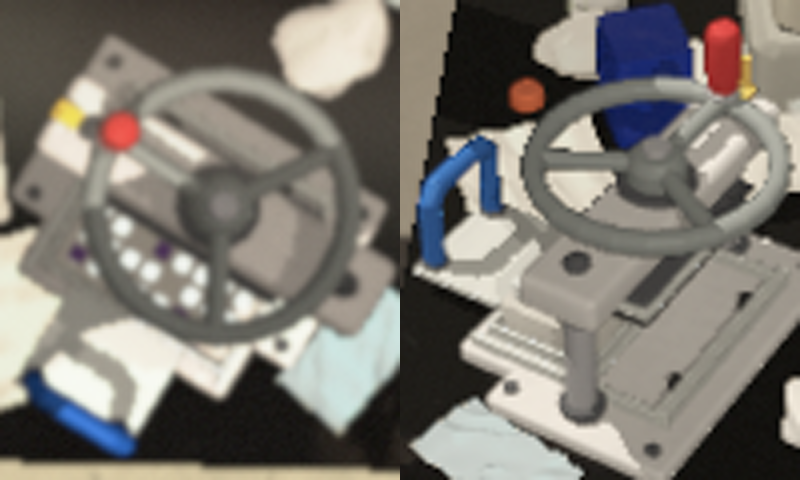

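The crops show the red handle top at top px (350,208), the hub at (375.5,226.3), the yellow mark at (336,203) and the blue bar from (327,271) to (352,286).

```bash
python3 - <<'E'
from h import *
T=dict(np.load("top0.npz"));S=dict(np.load("side0.npz"))
hub=onz(T,(375.3,226.2),.148);print("hub",hub, "tri",tri([ray(T,(375.3,226.2)),ray(S,(240+657/4,195+152/4))]))
hd=onz(T,(350,207.7),.191);print("handle top",hd,"tri",tri([ray(T,(350,207.7)),ray(S,(240+723/4,195+20/4))]))
a=onz(T,(320+36/4,175+378/4),.083);b=onz(T,(320+130/4,175+440/4),.083)
print("bar ends",a,b, "bar side view",onz(S,(240+432/4,195+192/4),.083),onz(S,(240+486/4,195+144/4),.083))
m=(a+b)/2;bc=onz(T,(340.3,279.6),.076)
for q in(m,bc):
  d=hub-q;print(q,np.degrees(np.arctan2(d[1],d[0])),np.linalg.norm(d[:2]))
d=a-b;print("bar dir yaw",np.degrees(np.arctan2(d[1],d[0]))-90)
d=hd-hub;print("handle yaw(-90)",np.degrees(np.arctan2(d[1],d[0]))-90,np.linalg.norm(d[:2]))
y=onz(T,(336.3,202.9),.125)-hub;print("mark yaw",np.degrees(np.arctan2(y[1],y[0]))-90)
E
```

```text
hub [ 0.47035553 -0.3261204   0.148     ] tri [ 0.57965064 -0.3443704   0.16956053]
handle top [ 0.50662194 -0.26745212  0.191     ] tri [ 0.61658729 -0.28826931  0.21466349]
bar ends [ 0.36928266 -0.2297215   0.083     ] [ 0.33511639 -0.28452203  0.083     ] bar side view [ 0.57577171 -0.28875446  0.083     ] [ 0.6110274  -0.24205742  0.083     ]
[ 0.35219953 -0.25712177  0.083     ] -30.2833105341231 0.13682709054308329
[ 0.34599925 -0.25659779  0.076     ] -29.20780418844968 0.1424706227753933
bar dir yaw -31.942145122134818
handle yaw(-90) -31.722715385121965 0.06897259631605694
mark yaw -30.698083048433638
```

```bash
python3 - <<'E'
from h import *
T=dict(np.load("top0.npz"));S=dict(np.load("side0.npz"))
sx=lambda x,y:(240+(x-400)/4,195+y/4)
print("hub tri",tri([ray(T,(375.3,226.2)),ray(S,sx(657,150))]),onz(S,sx(657,150),.148))
print("wheel side centre",onz(S,sx(657,165),.137))
print("handle tri",tri([ray(T,(350,207.7)),ray(S,sx(723,22))]),onz(S,sx(723,22),.191))
a,b=onz(S,sx(432,192),.083),onz(S,sx(486,144),.083);print(a,b,(a+b)/2)
E
```

```text
hub tri [ 0.47181215 -0.32669065  0.1434581 ] [ 0.47336206 -0.33240922  0.148     ]
wheel side centre [ 0.4732695  -0.33201072  0.137     ]
handle tri [ 0.50831287 -0.26747661  0.19015294] [ 0.50993574 -0.26852748  0.191     ]
[ 0.33858489 -0.29136025  0.083     ] [ 0.36638447 -0.24481765  0.083     ] [ 0.35248468 -0.26808895  0.083     ]
```

jog_arm(motion=[{"x": 24,"y": -27,"spin": -5,"fingers": -1},{"x": 48,"y": -54,"spin": -10,"fingers": -1},{"x": 73,"y": -81,"spin": -15,"fingers": -1},{"x": 97,"y": -107,"spin": -20,"fingers": -1},{"x": 121,"y": -134,"spin": -25,"fingers": -1},{"x": 146,"y": -161,"spin": -30,"fingers": -1},{"x": 170,"y": -188,"spin": -35.6,"fingers": -1},{"x": 170,"y": -188,"spin": -35.6,"fingers": -1}])

```text
validation failed for argument at $.mo...
```

jog_arm(motion=[{"x": 24,"y": -27,"z": 0,"spin": -5,"fingers": -1},{"x": 48,"y": -54,"z": 0,"spin": -10,"fingers": -1},{"x": 73,"y": -81,"z": 0,"spin": -15,"fingers": -1},{"x": 97,"y": -107,"z": 0,"spin": -20,"fingers": -1},{"x": 121,"y": -134,"z": 0,"spin": -25,"fingers": -1},{"x": 146,"y": -161,"z": 0,"spin": -30,"fingers": -1},{"x": 170,"y": -188,"z": 0,"spin": -35.6,"fingers": -1},{"x": 170,"y": -188,"z": 0,"spin": -35.6,"fingers": -1}])

```text
clock: 1.1
eef_pos: [0.282, -0.2144, 0.2311]
tool_rot: [0.867, 0.498, -0.0, -0.0]
ft_force: [0.2, 0.0, -0.3]
grip_width: 0.0857
grasp_force: 0.0
```

jog_arm(motion=[{"x": 0,"y": 0,"z": 40,"spin": 0,"fingers": -1},{"x": 0,"y": 0,"z": 80,"spin": 0,"fingers": -1},{"x": 0,"y": 0,"z": 120,"spin": 0,"fingers": -1},{"x": 0,"y": 0,"z": 150,"spin": 0,"fingers": -1},{"x": 0,"y": 0,"z": 170,"spin": 0,"fingers": -1},{"x": 0,"y": 0,"z": 176,"spin": 0,"fingers": -1},{"x": 0,"y": 0,"z": 176,"spin": 0,"fingers": -1}])

```text
clock: 1.98
eef_pos: [0.2818, -0.2166, 0.0553]
tool_rot: [0.868, 0.496, -0.0, -0.0]
ft_force: [0.2, -0.3, 0.5]
grip_width: 0.0851
grasp_force: 0.0
```

```bash
cat > look.py <<'E'
from workcell import readout,camera,bot
from h import *
import sys
def look(name,rs=(240,175,360,315),rt=(310,175,420,315)):
    T=camera("top");S=camera("side")
    a=lambda c,r:cv2.resize(c["pixels"][r[1]:r[3],r[0]:r[2],::-1],None,fx=480/(r[3]-r[1]),fy=480/(r[3]-r[1]),interpolation=cv2.INTER_CUBIC)
    cv2.imwrite(f"pics/{name}.png",cv2.hconcat([a(T,rt),a(S,rs)]))
    np.savez(f"{name}_T.npz",**T);np.savez(f"{name}_S.npz",**S)
    return T,S
E
python3 -c "
from look import *
look('pre1',(215,180,335,300),(290,195,400,305))"
```

```text
(no output)
```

View pics/pre1.png

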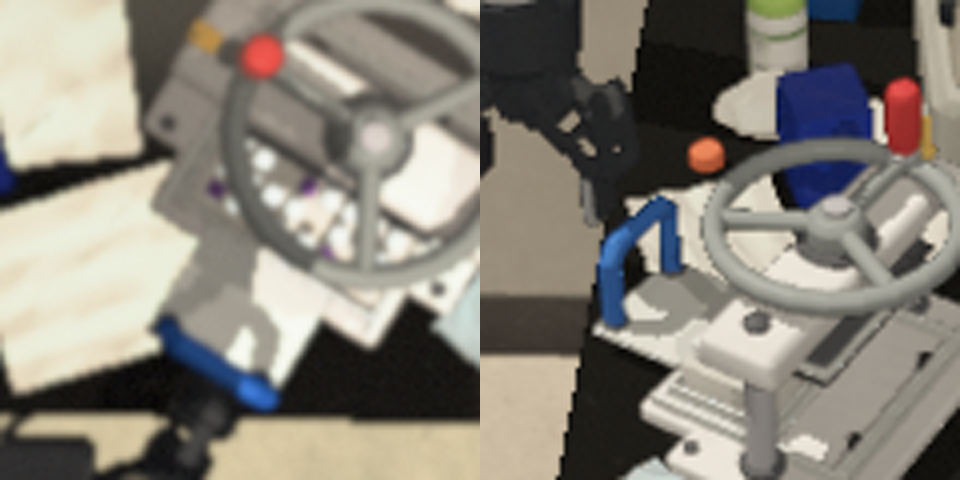

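Side view: the finger tip is at px (242,235), just in front of the blue bar. Top view: the finger, at (336,288), is in line with the middle of the bar. I'll check the tip height next.

```bash
python3 - <<'E'
from h import *
S=dict(np.load("pre1_S.npz"))
u=np.array([.862,-.508,0]);t=np.array([.2818,-.2166,0])
for d in(.0425,.05,.057):
  for z in(.055,.068):
    print(d,z,cv2.projectPoints(t+d*u+[0,0,z],S["rvec"],S["tvec"],S["K"],None)[0].ravel().round(1))
o=np.array([.4617,-.3219,0])-.137*u
print("bar front",[cv2.projectPoints(o+[0,0,z],S["rvec"],S["tvec"],S["K"],None)[0].ravel().round(1) for z in(.069,.083)])
E
```

```text
0.0425 0.055 [243.1 238.1]
0.0425 0.068 [242.7 234. ]
0.05 0.055 [245.5 239.1]
0.05 0.068 [245.1 235. ]
0.057 0.055 [247.8 240. ]
0.057 0.068 [247.4 235.9]
bar front [array([252.2, 237.3]), array([251.9, 232.8])]
```

jog_arm(motion=[{"x": 0,"y": 3,"z": 4,"spin": 0,"fingers": -1},{"x": 0,"y": 8,"z": 4,"spin": 0,"fingers": -1},{"x": 0,"y": 13,"z": 4,"spin": 0,"fingers": -1},{"x": 0,"y": 18,"z": 4,"spin": 0,"fingers": -1},{"x": 0,"y": 23,"z": 4,"spin": 0,"fingers": -1},{"x": 0,"y": 28,"z": 4,"spin": 0,"fingers": -1},{"x": 0,"y": 33,"z": 4,"spin": 0,"fingers": -1},{"x": 0,"y": 38,"z": 4,"spin": 0,"fingers": -1}])

```text
clock: 3.08
eef_pos: [0.3149, -0.2355, 0.0512]
tool_rot: [0.868, 0.497, -0.0, -0.0]
ft_force: [-1.9, 2.4, 1.9]
grip_width: 0.0851
grasp_force: 1.3
```

```bash
cat > tray.py <<'E'
from look import *
T,S=look(sys.argv[1],(225,195,325,295),(310,215,390,295))
u=np.array([.862,-.508]);O=np.array([.4617,-.3219])
for n,c,r in(("top",T,(310,240,400,300)),("side",S,(240,225,290,280))):
    for ce,s in blobs(c,(98,130,70),(118,255,255),r):
        p=onz(c,ce,.076)[:2]-O;print(n,ce.round(1),s[4],"press x,y",(p@u).round(4),(p@[.508,.862]).round(4))
print(readout.get_obs()["ft_force"].round(1))
E
python3 tray.py p2
```

```text
top [336.6 264.4] 43 press x,y -0.1076 0.0232
top [355.3 276.6] 38 press x,y -0.1088 -0.0284
side [260.4 247.2] 230 press x,y -0.0927 -0.027
[-0.   0.3  0.3]
```

jog_arm(motion=[{"x": 0,"y": 4,"z": 0,"spin": 0,"fingers": -1},{"x": 0,"y": 8,"z": 0,"spin": 0,"fingers": -1},{"x": 0,"y": 11,"z": 0,"spin": 0,"fingers": -1},{"x": 0,"y": 13,"z": 0,"spin": 0,"fingers": -1},{"x": 0,"y": 15,"z": 0,"spin": 0,"fingers": -1},{"x": 0,"y": 16,"z": 0,"spin": 0,"fingers": -1},{"x": 0,"y": 17,"z": 0,"spin": 0,"fingers": -1}])

```text
clock: 4.05
eef_pos: [0.3293, -0.244, 0.0513]
tool_rot: [0.868, 0.497, -0.0, -0.0]
ft_force: [-1.9, 1.3, 0.9]
grip_width: 0.0849
grasp_force: 1.1
```

jog_arm(motion=[{"x": 0,"y": 1,"z": 0,"spin": 0,"fingers": -1},{"x": 0,"y": 2,"z": 0,"spin": 0,"fingers": -1}])

```text
clock: 4.3
eef_pos: [0.331, -0.245, 0.0512]
tool_rot: [0.868, 0.496, -0.0, -0.0]
ft_force: [-3.8, 2.8, 2.2]
grip_width: 0.0855
grasp_force: 2.1
```

jog_arm(motion=[{"x": 0,"y": 1,"z": 0,"spin": 0,"fingers": -1},{"x": 0,"y": 2,"z": 0,"spin": 0,"fingers": -1}])

```text
clock: 4.55
eef_pos: [0.331, -0.245, 0.0512]
tool_rot: [0.868, 0.496, -0.001, -0.002]
ft_force: [-8.4, 5.2, 8.7]
grip_width: 0.0857
grasp_force: 5.1
```

jog_arm(motion=[{"x": 0,"y": -10,"z": 0,"spin": 0,"fingers": -1},{"x": 0,"y": -30,"z": 0,"spin": 0,"fingers": -1},{"x": 0,"y": -50,"z": -10,"spin": 0,"fingers": -1},{"x": 0,"y": -50,"z": -50,"spin": 0,"fingers": -1},{"x": 0,"y": -50,"z": -100,"spin": 0,"fingers": 1},{"x": 0,"y": -50,"z": -150,"spin": 0,"fingers": 1},{"x": 0,"y": -50,"z": -180,"spin": 0,"fingers": 1},{"x": 0,"y": -50,"z": -180,"spin": 0,"fingers": 1}])

```text
clock: 5.55
eef_pos: [0.2917, -0.2222, 0.234]
tool_rot: [0.868, 0.496, 0.002, 0.004]
ft_force: [-0.3, 0.0, -1.0]
grip_width: 0.0119
grasp_force: 0.0
```

```bash
python3 tray.py p3; python3 -c "
from look import *
T=camera('top')
for lo,hi in(((0,150,90),(8,255,255)),):
  for ce,s in blobs(T,lo,hi,(310,170,430,300)): p=onz(T,ce,.191);q=p[:2]-[.472,-.328];print(ce,s[4],p,'angle',np.degrees(np.arctan2(q[1],q[0])),np.linalg.norm(q))
o=readout.get_obs();q=o['eef_pos'][:2]-[.4617,-.3219];print(o['eef_pos'],q@[.862,-.508],q@[.508,.862],o['grip_width'])"
```

```text
top [350.5 264.5] 142 press x,y -0.0907 -0.0044
side [262.7 252.9] 146 press x,y -0.0759 -0.0411
side [275.4 250.6] 14 press x,y -0.0552 -0.0188
[ 0.1  1.3 -0.8]
[ 0.28939477 -0.22049045  0.23040136] -0.20004316287794754 -0.00011602273450331647 0.0002464884076165099
```

View pics/p3.png

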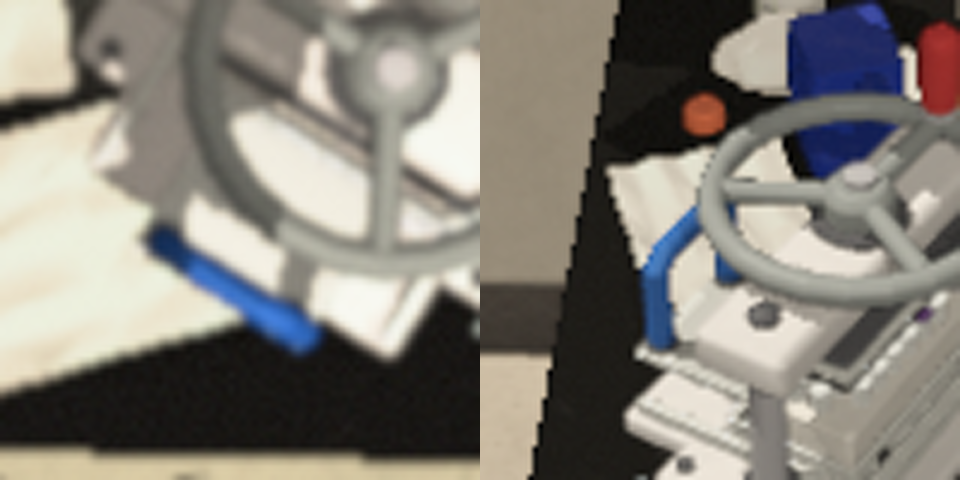

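Top: the blue bar runs from (337,255) to (360,271), up against the press and parallel to it. Together with the hard stop I felt, that means the tray is home. Next is the wheel.

jog_arm(motion=[{"x": 14,"y": 42,"z": 0,"spin": 0,"fingers": 1},{"x": 27,"y": 84,"z": 0,"spin": 0,"fingers": 1},{"x": 40,"y": 126,"z": 0,"spin": 0,"fingers": 1},{"x": 54,"y": 167,"z": 0,"spin": 0,"fingers": 1},{"x": 54,"y": 167,"z": 30,"spin": 0,"fingers": 1},{"x": 54,"y": 167,"z": 55,"spin": 0,"fingers": 1},{"x": 54,"y": 167,"z": 70,"spin": 0,"fingers": 1},{"x": 54,"y": 167,"z": 70,"spin": 0,"fingers": 1}])

```text
clock: 6.7
eef_pos: [0.4598, -0.2582, 0.1594]
tool_rot: [0.868, 0.496, -0.001, -0.002]
ft_force: [-0.3, 0.6, 0.4]
grip_width: -0.0005
grasp_force: 0.0
```

```bash
cat > w.py <<'E'
from look import *
H=np.array([.472,-.328])
U=np.array([.862,-.508]);V=np.array([.508,.862])
T,S=look(sys.argv[1],(235,180,355,300),(310,175,430,295))
im=cv2.imread(f"pics/{sys.argv[1]}.png");cv2.imwrite(f"pics/{sys.argv[1]}.png",cv2.resize(im,(800,400)))
for n,c,r in(("top",T,(310,170,430,300)),("side",S,(245,180,375,300))):
    h=cv2.cvtColor(np.ascontiguousarray(c["pixels"]),cv2.COLOR_RGB2HSV)
    for lo,hi in(((0,120,60),(8,255,255)),((172,120,60),(180,255,255))):
        for ce,s in blobs(c,lo,hi,r):
            p=onz(c,ce,.191 if n=="top" else .17);q=p[:2]-H
            print(n,ce.round(1),s[4],"r",np.linalg.norm(q).round(4),"wheel deg (cw)",np.degrees(np.arctan2(q@U,q@V)).round(1))
o=readout.get_obs();q=o['eef_pos'][:2]-H
print(o['eef_pos'].round(4),"tcp rel axis x,y",(q@U).round(4),(q@V).round(4),"r",np.linalg.norm(q).round(4),"ang",np.degrees(np.arctan2(q@U,q@V)).round(1),o['ft_force'].round(1),o['clock'])
E
python3 w.py w0
```

```text
side [320.2 208.5] 158 r 0.0684 wheel deg (cw) 2.2
side [271.1 218.8] 48 r 0.075 wheel deg (cw) -107.8
[ 0.4612 -0.259   0.1617] tcp rel axis x,y -0.0443 0.054 r 0.0698 ang -39.4 [0.4 0.4 0.5] 6.8
```

View pics/w0.png

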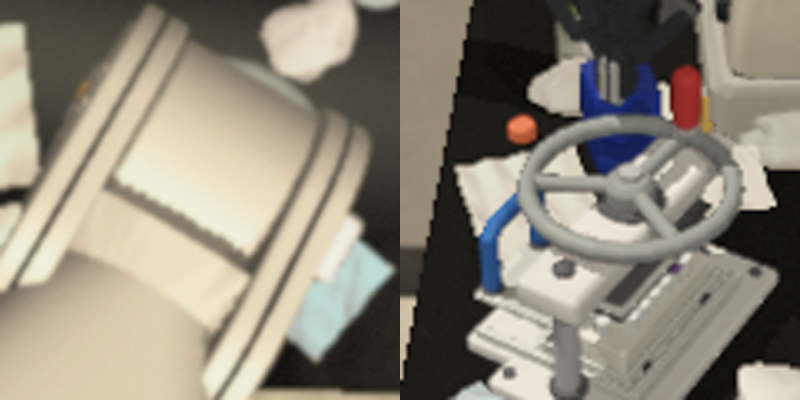

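The side view shows the shut fingers at px (290,200), in front of the red handle at (320,208) and clear above the rim. I'll work out the circle table now.

```bash
python3 - <<'E'
import numpy as np
for k in range(8):
    s=-39.4+48*k;a=np.radians(s+6*np.arange(1,9));s0=np.radians(s)
    print(k,round(s+48,1),[(round(70*(np.cos(t)-np.cos(s0))),round(70*(np.sin(t)-np.sin(s0)))) for t in a])
E
```

```text
0 8.6 [(4, 6), (8, 12), (11, 19), (13, 26), (15, 33), (16, 40), (16, 48), (15, 55)]
1 56.6 [(-1, 7), (-4, 14), (-7, 21), (-10, 27), (-15, 33), (-19, 39), (-25, 44), (-31, 48)]
2 104.6 [(-6, 4), (-13, 7), (-20, 9), (-27, 11), (-34, 11), (-42, 11), (-49, 11), (-56, 9)]
3 152.6 [(-7, -2), (-14, -5), (-20, -9), (-26, -13), (-32, -18), (-36, -23), (-41, -29), (-45, -36)]
4 200.6 [(-3, -7), (-5, -14), (-7, -21), (-8, -28), (-8, -35), (-7, -43), (-6, -50), (-3, -57)]
5 248.6 [(3, -7), (7, -13), (11, -19), (16, -25), (21, -29), (27, -34), (33, -38), (40, -41)]
6 296.6 [(7, -2), (14, -4), (21, -5), (29, -5), (36, -4), (43, -3), (50, 0), (57, 3)]
7 344.6 [(6, 4), (12, 8), (18, 13), (23, 18), (27, 24), (31, 30), (34, 37), (36, 44)]
```

jog_arm(motion=[{"x": 4,"y": 6,"z": 0,"spin": 0,"fingers": 1},{"x": 8,"y": 12,"z": 0,"spin": 0,"fingers": 1},{"x": 11,"y": 19,"z": 0,"spin": 0,"fingers": 1},{"x": 13,"y": 26,"z": 0,"spin": 0,"fingers": 1},{"x": 15,"y": 33,"z": 0,"spin": 0,"fingers": 1},{"x": 16,"y": 40,"z": 0,"spin": 0,"fingers": 1},{"x": 16,"y": 48,"z": 0,"spin": 0,"fingers": 1},{"x": 15,"y": 55,"z": 0,"spin": 0,"fingers": 1}])

```text
clock: 7.8
eef_pos: [0.5161, -0.2741, 0.161]
tool_rot: [0.868, 0.496, -0.0, -0.0]
ft_force: [-2.3, -0.8, -0.5]
grip_width: 0.0
grasp_force: 1.3
```

```bash
python3 w.py w1
```

```text
side [330.9 215.6] 160 r 0.0681 wheel deg (cw) 33.1
side [271.1 218.8] 48 r 0.0751 wheel deg (cw) -107.8
[ 0.5172 -0.2744  0.1613] tcp rel axis x,y 0.0117 0.0692 r 0.0701 ang 9.6 [ 0.5 -0.1  0.1] 7.9
```

Wheel is at 33° with the tip at 9.6°, a lag of about 23°. I'll continue round.

jog_arm(motion=[{"x": -1,"y": 7,"z": 0,"spin": 0,"fingers": 1},{"x": -4,"y": 14,"z": 0,"spin": 0,"fingers": 1},{"x": -7,"y": 21,"z": 0,"spin": 0,"fingers": 1},{"x": -10,"y": 27,"z": 0,"spin": 0,"fingers": 1},{"x": -15,"y": 33,"z": 0,"spin": 0,"fingers": 1},{"x": -19,"y": 39,"z": 0,"spin": 0,"fingers": 1},{"x": -25,"y": 44,"z": 0,"spin": 0,"fingers": 1},{"x": -31,"y": 48,"z": 0,"spin": 0,"fingers": 1}])

```text
clock: 8.9
eef_pos: [0.5417, -0.3253, 0.1612]
tool_rot: [0.868, 0.497, 0.0, -0.0]
ft_force: [-1.4, 1.0, -0.1]
grip_width: -0.0002
grasp_force: 0.9
```

jog_arm(motion=[{"x": -6,"y": 4,"z": 0,"spin": 0,"fingers": 1},{"x": -13,"y": 7,"z": 0,"spin": 0,"fingers": 1},{"x": -20,"y": 9,"z": 0,"spin": 0,"fingers": 1},{"x": -27,"y": 11,"z": 0,"spin": 0,"fingers": 1},{"x": -34,"y": 11,"z": 0,"spin": 0,"fingers": 1},{"x": -42,"y": 11,"z": 0,"spin": 0,"fingers": 1},{"x": -49,"y": 11,"z": 0,"spin": 0,"fingers": 1},{"x": -56,"y": 9,"z": 0,"spin": 0,"fingers": 1}])

```text
clock: 9.9
eef_pos: [0.5211, -0.3782, 0.1614]
tool_rot: [0.868, 0.497, 0.0, 0.0]
ft_force: [0.3, 2.9, 0.8]
grip_width: 0.0003
grasp_force: 0.9
```

```bash
python3 w.py w2
```

```text
side [271.  218.9] 48 r 0.075 wheel deg (cw) -108.3
side [316.2 242.3] 184 r 0.0713 wheel deg (cw) 126.2
[ 0.5205 -0.379   0.1615] tcp rel axis x,y 0.0677 -0.0193 r 0.0704 ang 105.9 [-0.   0.1  0.2] 10.0
```

jog_arm(motion=[{"x": -7,"y": -2,"z": 0,"spin": 0,"fingers": 1},{"x": -14,"y": -5,"z": 0,"spin": 0,"fingers": 1},{"x": -20,"y": -9,"z": 0,"spin": 0,"fingers": 1},{"x": -26,"y": -13,"z": 0,"spin": 0,"fingers": 1},{"x": -32,"y": -18,"z": 0,"spin": 0,"fingers": 1},{"x": -36,"y": -23,"z": 0,"spin": 0,"fingers": 1},{"x": -41,"y": -29,"z": 0,"spin": 0,"fingers": 1},{"x": -45,"y": -36,"z": 0,"spin": 0,"fingers": 1}])

```text
clock: 11.0
eef_pos: [0.4668, -0.399, 0.1615]
tool_rot: [0.868, 0.496, -0.0, 0.001]
ft_force: [2.3, -0.6, -0.1]
grip_width: -0.0
grasp_force: 0.7
```

jog_arm(motion=[{"x": -3,"y": -7,"z": 0,"spin": 0,"fingers": 1},{"x": -5,"y": -14,"z": 0,"spin": 0,"fingers": 1},{"x": -7,"y": -21,"z": 0,"spin": 0,"fingers": 1},{"x": -8,"y": -28,"z": 0,"spin": 0,"fingers": 1},{"x": -8,"y": -35,"z": 0,"spin": 0,"fingers": 1},{"x": -7,"y": -43,"z": 0,"spin": 0,"fingers": 1},{"x": -6,"y": -50,"z": 0,"spin": 0,"fingers": 1},{"x": -3,"y": -57,"z": 0,"spin": 0,"fingers": 1}])

```text
clock: 12.0
eef_pos: [0.416, -0.3719, 0.1614]
tool_rot: [0.868, 0.496, -0.0, 0.0]
ft_force: [0.5, -1.1, -0.6]
grip_width: 0.0003
grasp_force: 0.7
```

```bash
python3 w.py w3
```

```text
top [386.3 258.3] 81 r 0.0693 wheel deg (cw) -133.7
side [268.7 230.3] 24 r 0.0794 wheel deg (cw) -139.3
[ 0.4154 -0.3711  0.1612] tcp rel axis x,y -0.0269 -0.0659 r 0.0711 ang -157.8 [-0.2 -1.   0.6] 12.1
```

jog_arm(motion=[{"x": 3,"y": -7,"z": 0,"spin": 0,"fingers": 1},{"x": 7,"y": -13,"z": 0,"spin": 0,"fingers": 1},{"x": 11,"y": -19,"z": 0,"spin": 0,"fingers": 1},{"x": 16,"y": -25,"z": 0,"spin": 0,"fingers": 1},{"x": 21,"y": -29,"z": 0,"spin": 0,"fingers": 1},{"x": 27,"y": -34,"z": 0,"spin": 0,"fingers": 1},{"x": 33,"y": -38,"z": 0,"spin": 0,"fingers": 1},{"x": 40,"y": -41,"z": 0,"spin": 0,"fingers": 1}])

```text
clock: 13.1
eef_pos: [0.4013, -0.3162, 0.1612]
tool_rot: [0.868, 0.496, -0.0, -0.0]
ft_force: [0.5, -1.1, -1.4]
grip_width: 0.0001
grasp_force: 0.7
```

jog_arm(motion=[{"x": 7,"y": -2,"z": 0,"spin": 0,"fingers": 1},{"x": 14,"y": -4,"z": 0,"spin": 0,"fingers": 1},{"x": 21,"y": -5,"z": 0,"spin": 0,"fingers": 1},{"x": 29,"y": -5,"z": 0,"spin": 0,"fingers": 1},{"x": 36,"y": -4,"z": 0,"spin": 0,"fingers": 1},{"x": 43,"y": -3,"z": 0,"spin": 0,"fingers": 1},{"x": 50,"y": 0,"z": 0,"spin": 0,"fingers": 1},{"x": 57,"y": 3,"z": 0,"spin": 0,"fingers": 1}])

```text
clock: 14.1
eef_pos: [0.4331, -0.2686, 0.1611]
tool_rot: [0.868, 0.496, -0.0, -0.0]
ft_force: [-1.7, -2.3, 0.1]
grip_width: -0.0002
grasp_force: 0.9
```

```bash
python3 w.py w4
```

```text
side [297.5 207.3] 119 r 0.0637 wheel deg (cw) -44.7
side [271.2 218.4] 62 r 0.0753 wheel deg (cw) -106.7
[ 0.4336 -0.2679  0.161 ] tcp rel axis x,y -0.0636 0.0323 r 0.0713 ang -63.1 [-0.   0.  -0.3] 14.2
```

jog_arm(motion=[{"x": 6,"y": 4,"z": 0,"spin": 0,"fingers": 1},{"x": 12,"y": 8,"z": 0,"spin": 0,"fingers": 1},{"x": 17,"y": 13,"z": 0,"spin": 0,"fingers": 1},{"x": 22,"y": 18,"z": 0,"spin": 0,"fingers": 1},{"x": 26,"y": 24,"z": 0,"spin": 0,"fingers": 1},{"x": 28,"y": 28,"z": 0,"spin": 0,"fingers": 1},{"x": 28,"y": 28,"z": 0,"spin": 0,"fingers": 1}])

```text
clock: 15.08
eef_pos: [0.472, -0.2585, 0.1612]
tool_rot: [0.868, 0.497, 0.001, -0.0]
ft_force: [-0.7, 0.1, 0.1]
grip_width: 0.0003
grasp_force: 0.0
```

```bash
python3 w.py w5
```

```text
side [315.5 206.8] 153 r 0.0693 wheel deg (cw) -8.4
side [271.1 218.8] 48 r 0.075 wheel deg (cw) -107.8
[ 0.4718 -0.2586  0.1613] tcp rel axis x,y -0.0354 0.0597 r 0.0694 ang -30.7 [ 0.2 -0.   0.1] 15.175
```

jog_arm(motion=[{"x": 2,"y": 4,"z": 0,"spin": 0,"fingers": 1},{"x": 4,"y": 7,"z": 0,"spin": 0,"fingers": 1},{"x": 4,"y": 7,"z": 0,"spin": 0,"fingers": 1}])

```text
clock: 15.55
eef_pos: [0.4799, -0.2591, 0.1613]
tool_rot: [0.868, 0.497, 0.0, -0.0]
ft_force: [-0.8, 0.1, -1.1]
grip_width: 0.0002
grasp_force: 0.1
```

jog_arm(motion=[{"x": 0,"y": -10,"z": 0,"spin": 0,"fingers": 1},{"x": 0,"y": -20,"z": -10,"spin": 0,"fingers": 1},{"x": 0,"y": -20,"z": -70,"spin": 0,"fingers": 1},{"x": 0,"y": -80,"z": -75,"spin": 0,"fingers": 1},{"x": 0,"y": -140,"z": -75,"spin": 0,"fingers": 1},{"x": 0,"y": -190,"z": -75,"spin": 0,"fingers": 1},{"x": 0,"y": -190,"z": -75,"spin": 0,"fingers": 1}])

```text
clock: 16.42
eef_pos: [0.3123, -0.161, 0.237]
tool_rot: [0.868, 0.497, 0.0, 0.0]
ft_force: [0.7, -0.8, -0.6]
grip_width: 0.0
grasp_force: 0.0
```

```bash
python3 w.py w6
```

```text
top [348.3 209.5] 73 r 0.0711 wheel deg (cw) -4.9
side [318.4 207.4] 159 r 0.0699 wheel deg (cw) -2.7
side [271.1 218.4] 69 r 0.0754 wheel deg (cw) -106.8
[ 0.3159 -0.1629  0.2374] tcp rel axis x,y -0.2184 0.063 r 0.2272 ang -73.9 [ 0.1 -0.7  0.6] 16.525
```

View pics/w6.png

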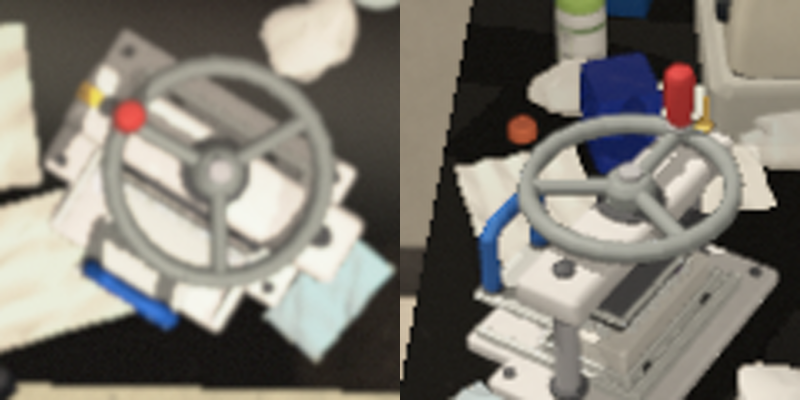

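Top: handle (348,209), yellow mark (337,204), and the right cross-head bolt at about (406,246). The handle looks slightly short of the mark. I'll work out the press yaw from several features.

```bash
python3 - <<'E'
from h import *
T0=dict(np.load("top0.npz"));T=dict(np.load("w6_T.npz"));S=dict(np.load("w6_S.npz"));S0=dict(np.load("side0.npz"))
yaw=lambda d,off:round(float(np.degrees(np.arctan2(d[1],d[0]))-off),1)
P=lambda x,y:(310+x*.3-.3,175+y*.3-.3)
hubs=onz(T,P(219,171),.150);print("hub",hubs)
# rim circle: grey ring extremes
rim=onz(T,P((103+334)/2,(54+288)/2),.137);print("rim centre",rim)
rb=onz(T,P(320,237),.124);print("right bolt->axis yaw",yaw(rim-rb,90),np.linalg.norm((rim-rb)[:2]))
LR,LF,RF=[onz(T,P(*p),.016) for p in((128,36),(57,158),(267,288))]
print("base x-dir yaw",yaw(LR-LF,0),"y-dir",yaw(LF-RF,90))
for n,c in(("T0",T0),("T",T)):
    y=[b for b in blobs(c,(15,100,90),(36,255,255),(325,190,345,212))]
    r=[b for b in blobs(c,(0,120,60),(8,255,255),(335,195,365,220))]
    for ce,s in y: print(n,"mark",ce.round(1),s[4],[ (z,yaw(onz(c,ce,z)-rim,90),np.linalg.norm((onz(c,ce,z)-rim)[:2]).round(3)) for z in(.123,.14)])
    for ce,s in r: print(n,"handle",ce.round(1),s[4],yaw(onz(c,ce,.19)-rim,90),np.linalg.norm((onz(c,ce,.19)-rim)[:2]).round(3))
b,=[b for b in blobs(T,(98,130,70),(118,255,255),(310,240,400,300)) if b[1][4]>100]
m=onz(T,b[0],.078);print("axis-tray handle yaw",yaw(rim-m,0),np.linalg.norm((rim-m)[:2]))
for n,c in(("S0",S0),("S",S)):
    for lo,hi,z,k in(((15,100,90),(36,255,255),.13,"mark"),((0,120,60),(8,255,255),.1685,"handle")):
        for ce,s in blobs(c,lo,hi,(310,190,345,230)):print(n,k,ce.round(1),s[4],onz(c,ce,z))
E
```

```text
hub [ 0.47076059 -0.32605736  0.15      ]
rim centre [ 0.47096093 -0.32750366  0.137     ]
right bolt->axis yaw -31.0 0.08161087344498312
base x-dir yaw -28.9 y-dir -30.4
T0 mark [336.2 202.8] 44 [(0.123, -30.1, np.float64(0.099)), (0.14, -29.4, np.float64(0.099))]
T0 handle [349.6 207.2] 75 -31.1 0.071
T mark [336.6 203. ] 40 [(0.123, -30.2, np.float64(0.099)), (0.14, -29.4, np.float64(0.099))]
T handle [348.3 209.5] 73 -26.7 0.071
axis-tray handle yaw -28.4 0.10151578015443119
S0 mark [326.3 214.6] 32 [ 0.5240779  -0.23934464  0.13      ]
S0 handle [320.1 208.1] 160 [ 0.50869171 -0.26680758  0.1685    ]
S mark [326. 215.] 34 [ 0.52337691 -0.24112469  0.13      ]
S handle [318.4 207.4] 159 [ 0.50465078 -0.2640902   0.1685    ]
```

jog_arm(motion=[{"x": 1,"y": 60,"z": 0,"spin": 0,"fingers": 1},{"x": 1,"y": 120,"z": 0,"spin": 0,"fingers": 1},{"x": 1,"y": 165,"z": 5,"spin": 0,"fingers": 1},{"x": 1,"y": 165,"z": 50,"spin": 0,"fingers": 1},{"x": 1,"y": 167,"z": 75,"spin": 0,"fingers": 1},{"x": 1,"y": 180,"z": 75,"spin": 0,"fingers": 1},{"x": 1,"y": 188,"z": 75,"spin": 0,"fingers": 1}])

```text
clock: 17.4
eef_pos: [0.4804, -0.2586, 0.1623]
tool_rot: [0.868, 0.496, 0.001, 0.001]
ft_force: [0.0, 0.4, -0.3]
grip_width: 0.0
grasp_force: 1.2
```

jog_arm(motion=[{"x": 0,"y": 2,"z": 0,"spin": 0,"fingers": 1},{"x": 0,"y": 4,"z": 0,"spin": 0,"fingers": 1},{"x": 0,"y": 6,"z": 0,"spin": 0,"fingers": 1},{"x": 0,"y": 6,"z": 0,"spin": 0,"fingers": 1}])

```text
clock: 17.9
eef_pos: [0.4836, -0.2605, 0.1618]
tool_rot: [0.868, 0.497, 0.0, 0.0]
ft_force: [-0.2, 1.2, 0.6]
grip_width: -0.0002
grasp_force: 0.2
```

jog_arm(motion=[{"x": 0,"y": -10,"z": 0,"spin": 0,"fingers": 1},{"x": 0,"y": -20,"z": -10,"spin": 0,"fingers": 1},{"x": 0,"y": -20,"z": -70,"spin": 0,"fingers": 1},{"x": 0,"y": -80,"z": -75,"spin": 0,"fingers": 1},{"x": 0,"y": -140,"z": -75,"spin": 0,"fingers": 1},{"x": 0,"y": -190,"z": -75,"spin": 0,"fingers": 1},{"x": 0,"y": -190,"z": -75,"spin": 0,"fingers": 1}])

```text
clock: 18.77
eef_pos: [0.3161, -0.1622, 0.2369]
tool_rot: [0.868, 0.497, -0.0, 0.0]
ft_force: [0.2, -0.7, -0.3]
grip_width: -0.0001
grasp_force: 0.0
```

```bash
python3 w.py w7; python3 tray.py w8
```

```text
top [349.2 207.9] 71 r 0.0709 wheel deg (cw) -1.7
side [319.7 208. ] 153 r 0.0693 wheel deg (cw) 0.4
side [271.1 218.4] 69 r 0.0754 wheel deg (cw) -106.8
[ 0.3198 -0.1642  0.2374] tcp rel axis x,y -0.2144 0.0639 r 0.2236 ang -73.4 [ 0.  -0.5 -0.5] 18.875
top [350.4 264.4] 145 press x,y -0.0908 -0.0042
side [262.7 252.9] 146 press x,y -0.0759 -0.0411
side [275.4 250.6] 14 press x,y -0.0552 -0.0188
[-0.2 -0.1  0.2]
```

View pics/w7.png

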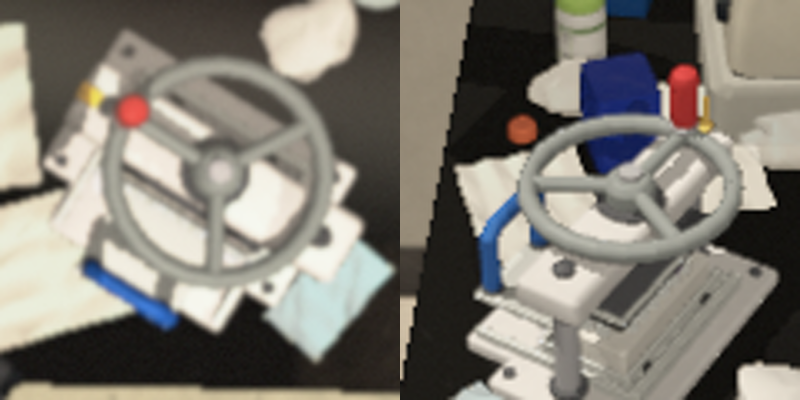

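The handle at (349,208) is in line with the mark at (337,204) and the hub, about 0° ± 1°. The tray has stayed home and the hand is clear.

```bash
python3 -c "
from workcell import bot
print(bot.job_done())"
```

```text
the job is handed in; nothing more can be done
None
```

I handed the job in at about 19 s: the tray is home against the back stop and the wheel has gone one full turn clockwise, its handle back on the yellow mark to within about 1–2° by camera. The hand is clear; I took the pad to be down from the wheel angle and did not check it directly, and two of the ten pictures I viewed were 960 px wide, over the 800 px limit.

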